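# Prop the balance's front sash open on its lower catch

## Robot

A 7-joint arm with a two-finger parallel gripper is mounted at the origin on the work surface. World frame = base frame: x ahead of the robot, y to its left, z up, the work surface at z = 0. Lengths are in mm, angles in rad, forces in N, time in s.
With the tool pointing down it reaches from about 425 to 975 mm from the base axis. Payload 16.7 kg.
Tool frame: the origin (TCP) lies on the centre line of the jaws, within the pads' length; the fingertips stand 22 mm ahead of it and the grasp point (between the pads) lies 3 mm ahead of it; z points along the fingers, y is the direction in which the jaws open and shut (so a half turn about z gives the same grasp; the last joint's range is limited). The gripper opens to 85 mm and grips with 20 to 120 N. Pads are 22 mm wide; open, the fingers measure 114 mm over their backs; the gripper's body (76 mm by 85 mm) begins 54 mm behind the grasp point. The pads swing forward as they close: fully open they stand 13 mm farther back than shut.
Start: joints at [-1.367, 0.426, 0.074, 1.606, -0.034, 1.111, -0.067], TCP at [233.868, 633.154, 253.302] pointing down, gripper open.
Joint ranges: [-2.85, 2.85], [-0.5, 2.14], [-1.23, 1.37], [0.21, 2.46], [-1.02, 4.16], [0.16, 2.05], [-2.73, 2.73]. Speed limits (rad/s): [1.89, 1.89, 2.39, 2.39, 3.01, 3.01, 3.01].

## Interface

Orientations are given as a 3x3 rotation matrix whose columns are the frame's x, y, z axes.
In Python, from cell import * gives the robot as it stands. Calls block until the motion is done:
- move_to(position, orientation): joint-space move of the TCP to a pose.
- move_l(position, v=150, rotation=None): straight line of the TCP; rotation=None keeps the orientation; v is the mean speed in mm/s.
- movej(angles): joint-space move.
- grip(opening): finger opening in mm; the grip force is fixed at half the most; returns when the fingers have stopped.
- pause(seconds).
- ik(position, orientation): joint angles nearest the present ones, or None.
- get_state(): the state.
- grab_frame(name): name is "scene" or "top"; returns a dict with "image" (400x640x3 uint8, red, green, blue), "fx", "fy", "cx", "cy" (pixels), "cam_to_world" (4x4, takes a point from camera to world coordinates). Camera axes: x right, y down, z forward; pixel columns grow to the right and rows downward; lengths in mm; the calibration is good to about 2 mm. A picture is of the moment at which its call begins. There is no depth.
A pose or a line that the arm cannot do raises Unreachable and nothing moves.
- hand_in(): hands the job in, once; it reports no verdict.
Trained networks look in the newest picture that a camera, given by its name, has taken for a name from the list of things; names that differ only in an ending like _2 or _b are one class to them, and where a whole thing is asked for, a point or a joint stands for the part that bears it (a point fixed in the world has none). Each returns a list of dicts, best first, with "score" (0 to 1); they miss things now and then, are a little off and sometimes report something else, mostly with a low value. They report only what shows in the picture. A call takes as long as a camera call.
- silhouettes(camera, label): "pixels" (400x640 bool, what is visible of it) and "rect" ([left, top, right, bottom] in pixels, round what is visible of it).
The state is a dict: "time": time; "qpos": joint angles; "joint_vel": joint speeds; "joint_torque": joint torques, N m; "tool_pos": TCP position; "tool_rot": TCP orientation; "wrist_force": force on the tool from outside, world axes, zero at the start; "torque": the same for the moment, N m; "grip_width": finger opening in mm.
Only numpy, scipy, OpenCV 4.12 (cv2) and the standard library are available. Lean on these libraries where they do the work, as an engineer would, in place of code of your own. Each camera call takes 0.05 s, during which the arm holds its last target. There are 200 camera calls.

## Task

Open the front sash of the balance's draught shield by its blue grip and prop it on the lower, green catch: raise it until its orange gravity pawl has passed that catch (but not the red one above), lower it gently until the pawl sits on the green catch and bears the sash, and let go. Never let the sash drop, and leave everything else on the bench and in the case where it is.

Things in the scene. Friction and masses are not known exactly. Their poses are not given: they have to be found in the camera images.
- shield: white laboratory balance with a glass draught shield, fixed to the bench, case 260 mm wide (y), 190 mm deep, 382 mm high. Origin on the bench under the glass case's front, midway across; x points into the case, away from the operator, y to its left, z up. A low console, 30 mm high and 190 mm wide, reaches out in front to x = -118 mm.
- visor_edge (a point): middle of the lower front edge of the lamp visor, 258 mm wide, that overhangs the sash: 55 mm in front of the shield's origin, 360 mm above the bench. Because of it a tool pointing straight down is blocked above the grip; one leaning 25 to 45 degrees back toward the operator (fingers pointing down and toward the case) is free.
- sash_handle (a point): centre of the sash's grip, a blue block: 20 mm wide (y), 30 mm high (z), from 20 mm in front (-x) of this point to the glass 32 mm behind it; axes parallel to the shield's. Pinch it across its width. With the sash closed it is 115 mm above the bench, 38 mm in front of the shield's origin; it rises with the sash.
- sash (a joint): how far the glass sash is raised, m: 0 closed (as it starts), 0.130 at the top stop. It runs straight up and down and weighs 0.5 to 0.7 kg with all it carries; rubbing is about 0.5 N, so it falls if let go unsupported. When a catch bears it, its weight is felt to go off the hand.
- pawl_pivot (a point): pivot of the orange gravity pawl on the sash's left edge: a finger 34 mm long, level, pointing left. Rising past a catch it folds down (under 1 N, hardly felt) and swings out again when the sash is 26 to 32 mm above its seat on that catch. Lowered from there it lands on the catch and cannot fold up. If it has not cleared yet, it folds back freely on the way down.
- mast_foot (a point): foot, on the bench, of the 306 mm high mast left of the case. On it a strip with two catches (16 x 29 x 8 mm, green below, red above, reaching 39 mm from the mast's middle toward the case) is clamped at a height that nothing reports: find it by feel or by eye. The sash sits on the green catch when raised by some value between 0.018 and 0.062 m.
- lower_catch (a joint): how far the lower, green catch is pressed down on its spring, m: about 0 when free, 0.002 to 0.0035 while it bears the sash, 0.004 at its stop.
- upper_catch (a joint): the same for the upper, red catch, 38 mm above the green one on the same strip. It must not be used: the pawl clears it when the sash is about 66 mm above its seat on the green catch, and once past it cannot come back down.
- dish: shallow aluminium weighing dish, 60 mm across, 12 mm high, on the balance pan behind the sash; leave it there. Origin at the centre of its underside.
- reagent_jar: brown jar, 48 mm across, 65 mm high, beside the balance's console, on the catch side; leave it. Origin at the centre of its underside.
- sample_vial: small clear vial, 28 mm across, 50 mm high, beside the console on the other side; leave it. Origin at the centre of its underside.
- test_weight: brass test weight, 26 mm across, 40 mm high, on the bench; leave it. Origin at the centre of its underside.
- spatula: black-handled spatula, 170 mm long, lying on the bench; leave it. Origin under its middle.
- beaker: glass beaker, 68 mm across, 85 mm high, on the bench; leave it. Origin at the centre of its underside.
- egg_timer: yellow egg-shaped timer, 54 mm across, 64 mm high, on the bench; leave it. Origin at the centre of its underside.

How it is judged:
By the outcome, as a careful person would: the job done as asked, in the order asked, and still so for the second after the job is handed in, with the robot touching nothing.
It also fails if it takes over 61 s, if anything falls off the work surface, if the arm or the gripper's body presses on something with over 40 N, if the wrist force passes 120 N, or if a joint passes its speed limit or range.

## Working session

There is one attempt and no reset: what is moved stays moved. The work goes in short steps, each a Python script; the robot and the scene stay as the last script left them, time stands still between calls to the robot, and variables do not carry over. Pictures are saved under pics/ and viewed, about 8 in all and at most 12, crops included, and the job is handed in when it is done.

```bash
mkdir -p pics; ls; python3 - <<'E'
from cell import *
import cv2,numpy as np
for c in("scene","top"):
    f=grab_frame(c); cv2.imwrite(f"pics/{c}0.png",f["image"][:,:,::-1])
    print(c,f["fx"],f["fy"],f["cx"],f["cy"],np.round(f["cam_to_world"],4).tolist())
    for n in("shield","sash_handle","mast_foot","pawl_pivot","lower_catch","upper_catch","reagent_jar","sample_vial","dish"):
        for d in silhouettes(c,n)[:2]:
            v,u=np.nonzero(d["pixels"]); print(n,round(d["score"],2),np.round(d["rect"]),u.mean().round(1),v.mean().round(1),len(u))
print(get_state())
E
```

```text
pics
scene 426.8281484530002 426.8281484530002 320.1585165068502 199.35275696090582 [[-0.4693, 0.6254, -0.6234, 1252.3989], [0.883, 0.3412, -0.3224, 490.117], [0.0111, -0.7018, -0.7123, 1035.5668], [0.0, 0.0, 0.0, 1.0]]
shield 0.55 [ 95. 129. 274. 312.] 183.0 216.1 19664
sash_handle 0.57 [240. 234. 257. 246.] 246.8 241.2 87
mast_foot 0.79 [ 92. 129. 273. 311.] 183.1 216.1 19686
lower_catch 0.6 [246. 232. 258. 242.] 252.0 237.7 62
upper_catch 0.69 [268. 230. 277. 254.] 269.8 241.9 201
upper_catch 0.58 [245. 226. 255. 232.] 250.3 228.3 29
reagent_jar 0.71 [265. 229. 277. 256.] 269.8 241.8 207
reagent_jar 0.48 [ 92. 127. 274. 310.] 183.2 216.3 19588
sample_vial 0.49 [ 95. 128. 274. 313.] 183.2 216.3 19562
top 480.29905263158366 480.29905263158366 315.969641778723 193.95476794113065 [[-0.0001, -0.9961, 0.0882, 443.4297], [-1.0, 0.0005, 0.005, 138.1631], [-0.0051, -0.0882, -0.9961, 1579.7594], [0.0, 0.0, 0.0, 1.0]]
shield 0.95 [348.  72. 487. 194.] 423.9 129.0 12625
shield 0.49 [188. 234. 212. 258.] 198.2 244.9 416
sash_handle 0.56 [363. 152. 422. 174.] 394.3 160.6 224
sash_handle 0.31 [3
[... 447 characters left out ...]
l': array([-5.84558248e-05,  7.70987362e-05, -2.47731299e-03, -9.28643629e-05,
        1.57746677e-03,  1.16571933e-03, -3.74403116e-04]), 'joint_torque': array([ 8.32440910e-04, -9.49577522e+01,  3.75711724e+00, -4.63874173e+01,
        1.91024743e-02,  2.59641391e-03,  2.02958341e-05]), 'tool_pos': array([233.86775218, 633.14603501, 253.30297041]), 'tool_rot': array([[-9.38055495e-01,  3.46485044e-01, -3.98648106e-05],
       [ 3.46485046e-01,  9.38055495e-01, -3.84635319e-05],
       [ 2.40683661e-05, -4.98934882e-05, -9.99999998e-01]]), 'wrist_force': array([ 0.37586643, -0.10407192,  0.35669584]), 'torque': array([-0.02451222,  0.00907965,  0.00600181]), 'grip_width': 85.62257832640431}
```

```bash
python3 - <<'E'
import cv2
a=cv2.imread("pics/scene0.png")[110:330,70:330];b=cv2.imread("pics/top0.png")
cv2.imwrite("pics/s0.png",cv2.resize(a,None,fx=3,fy=3*220/220*0.9,interpolation=cv2.INTER_CUBIC))
cv2.imwrite("pics/t0.png",cv2.resize(b[60:260,310:510],None,fx=3,fy=3,interpolation=cv2.INTER_CUBIC))
E
```

```text
(no output)
```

View pics/s0.png

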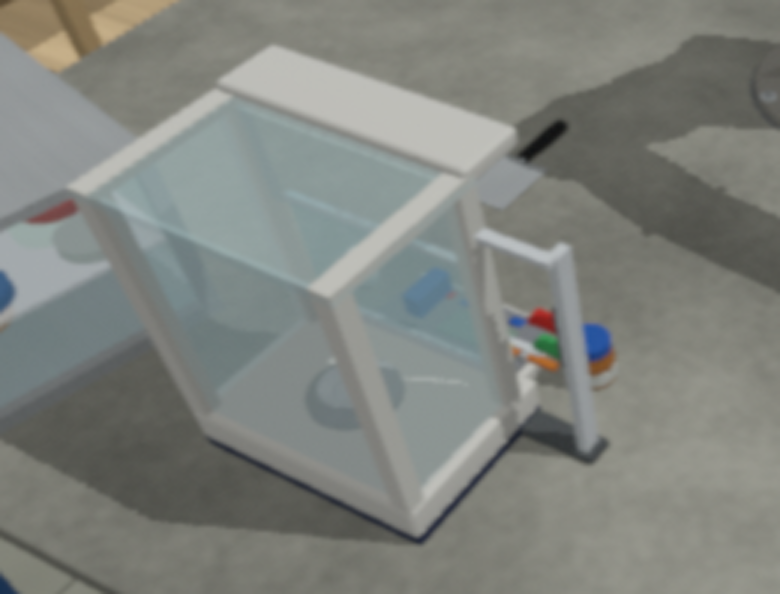

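View pics/t0.png

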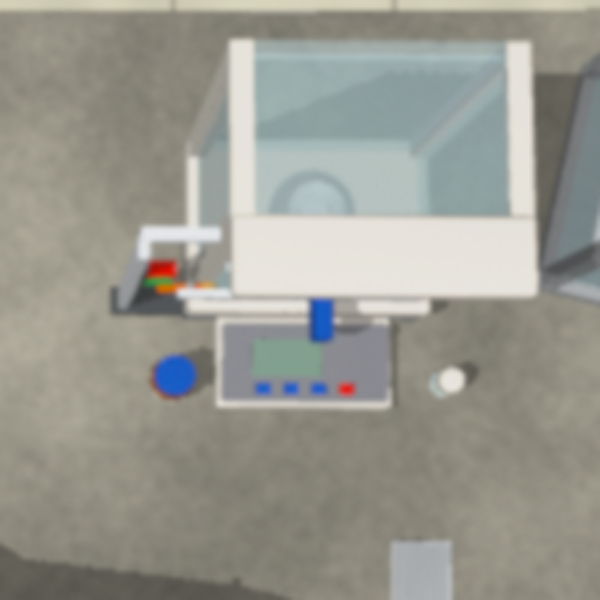

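View pics/top0.png

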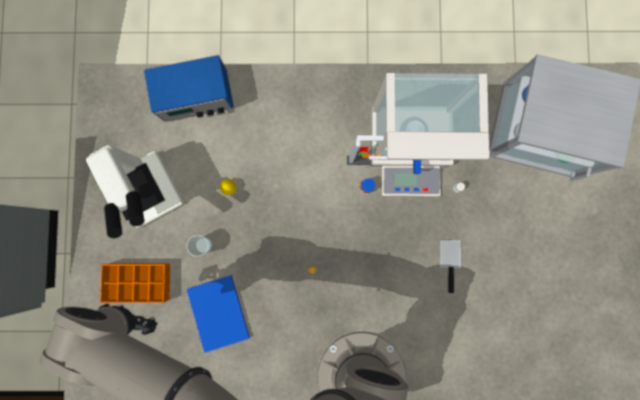

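The scene picture shows the catches right of the case (red crop 541,318; green 547,345; orange pawl about 535,357). The top picture shows the shield almost square to the world, with the grip at crop (321,320) and the console, jar and vial below it.

```bash
cat > h.py <<'E'
import numpy as np, cv2
from scipy.optimize import least_squares
C={"scene":(426.828,320.1585,199.3528,np.array([[-0.4693,0.6254,-0.6234,1252.3989],[0.883,0.3412,-0.3224,490.117],[0.0111,-0.7018,-0.7123,1035.5668]])),
"top":(480.299,315.9696,193.9548,np.array([[-0.0001,-0.9961,0.0882,443.4297],[-1,0.0005,0.005,138.1631],[-0.0051,-0.0882,-0.9961,1579.7594]]))}
def proj(c,p):
    f,cx,cy,T=C[c]; q=T[:,:3].T@(np.asarray(p)-T[:,3]); return np.array([cx+f*q[0]/q[2],cy+f*q[1]/q[2]])
def tri(obs):
    return least_squares(lambda p:np.concatenate([proj(c,p)-uv for c,uv in obs]),[800,0,100])
E
python3 - <<'E'
from h import *
t=lambda u,v:np.array([310+u/3-.33,60+v/3-.33]); s=lambda u,v:np.array([70+u/3-.33,110+v/2.7-.33])
obs=[("top",(-55,129,360),t(232,296)),("top",(-55,-129,360),t(538,296)),("top",(-118,95,30),t(216,407)),("top",(-118,-95,30),t(391,406)),
("scene",(-55,129,360),s(463,175))]
obs=obs[:4]
def W(q,p): c,S=np.cos(q[2]),np.sin(q[2]); return np.array([q[0]+c*p[0]-S*p[1],q[1]+S*p[0]+c*p[1],p[2]])
r=least_squares(lambda q:np.concatenate([proj(c,W(q,p))-uv for c,p,uv in obs]),[700,-150,0]); q=r.x
print("shield",q,np.round(r.fun,1))
for c,f in(("top",t),("scene",s)):
  for n,p in(("grip",(-38,0,115)),("gripfronttop",(-58,0,130)),("visorL",(-55,129,360)),("visorR",(-55,-129,360))):
    uv=proj(c,W(q,p)); print(c,n,uv, "crop", ((uv+.33-[310,60])*3 if c=="top" else (uv+.33-[70,110])*[3,2.7]))
for n,a,b in(("green",(158,282),(547,345)),("red",(162,268),(541,318)),("pawl",(195,287),(530,357))):
    r=tri([("top",t(*a)),("scene",s(*b))]); print(n,r.x,np.round(r.fun,1))
E
```

```text
shield [ 6.96603854e+02 -1.66027614e+02 -7.24107646e-03] [-0.5  0.2 -1.6  0.8  1.1 -1.   1.6 -0.3]
top grip [417.25465857 166.20844372] crop [322.75397572 319.61533117]
top gripfronttop [418.34151919 172.0101727 ] crop [326.01455757 337.02051811]
top visorL [386.54949172 158.53249441] crop [230.63847516 296.58748324]
top visorR [487.35677569 159.16676267] crop [533.06032706 298.490288  ]
scene grip [212.98661789 216.91527102] crop [429.94985367 289.56223176]
scene gripfronttop [216.47134341 208.97288529] crop [440.40403023 268.11779027]
scene visorL [243.00134586 163.33444574] crop [519.99403757 144.8940035 ]
scene visorR [162.00776771 131.93012436] crop [277.01330313  60.10233576]
green [692.89224505   2.69594213 155.41410124] [ 1.2 -0.7  1.2  0.1]
red [697.78869541   4.26992361 201.97290774] [ 0.8 -0.5  0.9  0.1]
pawl [690.15545318 -31.3136204  114.81795834] [-1.3  0.8 -1.3 -0.1]
```

```bash
cat >> h.py <<'E'
a=np.radians(35); Z=np.array([np.sin(a),0,-np.cos(a)])
def R(s): Y=np.array([0,s,0.]); return np.column_stack([np.cross(Y,Z),Y,Z])
G=np.array([657.,-165.,115.])          # grasp point target
def tcp(back=0,dz=0): return G-Z*(3+back)+[0,0,dz]
E
python3 - <<'E'
from cell import *; from h import *
q0=get_state()["qpos"]; best=None
for s in(1,-1):
    q=[ik(tcp(b,d),R(s)) for b,d in((110,0),(0,0),(0,115))]
    print(s,[None if x is None else np.round(x,2) for x in q])
    if all(x is not None for x in q):
        c=np.abs(q[0]-q0).max()
        if best is None or c<best[0]: best=(c,s)
s=best[1]; print(s)
p=tcp(110); move_to(p+[-60,0,60],R(s)); move_l(p)
st=get_state(); print(st["time"],st["tool_pos"],st["wrist_force"],np.round(st["qpos"],2))
for c in("scene","top"):
    f=grab_frame(c); cv2.imwrite(f"pics/{c}1.png",f["image"][:,:,::-1])
A=cv2.imread("pics/top1.png")[130:230,340:480];B=cv2.imread("pics/scene1.png")[180:280,190:330]
cv2.imwrite("pics/c1.png",cv2.resize(np.vstack([A,B]),None,fx=3,fy=3,interpolation=cv2.INTER_CUBIC))
E
```

```text
1 [array([ 0.66,  0.21, -0.47,  2.19, -0.21,  0.17,  2.  ]), array([ 0.89,  0.56, -0.84,  2.1 ,  1.51,  0.26,  0.41]), array([-0.05,  0.24,  0.3 ,  2.08, -0.72,  0.3 ,  2.42])]
-1 [array([ 0.  ,  0.18,  0.26,  2.22, -0.92,  0.23, -0.48]), array([ 1.11,  0.74, -1.17,  2.09,  1.57,  0.5 , -2.68]), array([-0.34,  0.27,  0.64,  2.1 , -0.97,  0.36, -0.49])]
-1Traceback (most recent call last):
  File "<stdin>", line 10, in <module>
cell.Unreachable: the arm cannot follow that straight line within its joint ranges
```

```bash
python3 - <<'E'
from cell import *; import h; from h import *
st=get_state(); print(st["time"],st["tool_pos"],np.round(st["qpos"],2))
for deg in(25,28,31,35):
    a=np.radians(deg); h.Z=np.array([np.sin(a),0,-np.cos(a)])
    for s in(1,-1):
        print(deg,s,*[(lambda x:None if x is None else np.round(x,2).tolist())(ik(h.tcp(b,d),h.R(s))) for b,d in((90,0),(0,0),(0,60),(0,115))],sep="\n  ")
E
```

```text
3.9917 [ 532.55482171 -164.54776226  267.75981841] [-0.94 -0.18  1.16  2.3   0.06  0.32 -1.36]
25
  1
  [1.04, 0.43, -1.02, 2.01, 0.63, 0.53, 1.23]
  [0.98, 0.66, -1.04, 1.98, 1.07, 0.55, 0.88]
  [0.99, 0.54, -1.03, 1.95, 0.8, 0.57, 1.09]
  [1.0, 0.45, -1.02, 1.9, 0.59, 0.62, 1.26]
25
  -1
  [-0.34, 0.3, 0.64, 2.08, -0.66, 0.47, -0.78]
  [-0.02, 0.44, 0.26, 2.04, -0.68, 0.3, -0.77]
  [-0.18, 0.37, 0.45, 2.01, -0.62, 0.43, -0.84]
  [-0.34, 0.32, 0.64, 1.97, -0.57, 0.55, -0.89]
28
  1
  [1.06, 0.41, -1.02, 2.05, 0.67, 0.44, 1.19]
  [1.0, 0.66, -1.04, 2.02, 1.17, 0.49, 0.78]
  [1.01, 0.53, -1.03, 1.98, 0.87, 0.5, 1.03]
  [1.02, 0.43, -1.02, 1.94, 0.61, 0.54, 1.24]
28
  -1
  [-0.18, 0.26, 0.45, 2.12, -0.65, 0.37, -0.78]
  [-0.01, 0.44, 0.25, 2.07, -0.9, 0.25, -0.54]
  [-0.17, 0.36, 0.45, 2.05, -0.75, 0.37, -0.71]
  [-0.34, 0.3, 0.64, 2.01, -0.65, 0.49, -0.81]
31
  1
  [1.08, 0.4, -1.02, 2.1, 0.73, 0.36, 1.13]
  [0.89, 0.57, -0.86, 2.06, 1.18, 0.32, 0.73]
  [1.03, 0.52, -1.03, 2.02, 0.96, 0.43, 0.95]
  [1.04, 0.42, -1.02, 1.97, 0.65, 0.46, 1.21]
31
  -1
  [-0.17, 0.25, 0.45, 2.16, -0.82, 0.31, -0.6]
  [0.76, 0.51, -0.68, 2.06, 1.01, 0.23, -2.29]
  [-0.02, 0.33, 0.26, 2.07, -0.74, 0.28, -0.7]
  [-0.18, 0.26, 0.45, 2.04, -0.63, 0.4, -0.82]
35
  1
  [1.11, 0.39, -1.02, 2.15, 0.92, 0.25, 0.96]
  [0.89, 0.56, -0.84, 2.1, 1.51, 0.26, 0.41]
  [1.05, 0.52, -1.04, 2.06, 1.14, 0.35, 0.77]
  [1.06, 0.4, -1.02, 2.02, 0.73, 0.36, 1.14]
35
  -1
  [0.17, 0.23, 0.07, 2.2, -0.92, 0.19, -0.47]
  [1.11, 0.74, -1.17, 2.09, 1.57, 0.5, -2.68]
  [0.15, 0.32, 0.07, 2.11, -0.91, 0.18, -0.51]
  [-0.18, 0.25, 0.45, 2.09, -0.83, 0.32, -0.61]
```

```bash
sed -i 's/radians(35)/radians(28)/' h.py; python3 - <<'E'
from cell import *; from h import *
move_to(tcp(90),R(-1))
st=get_state(); print(st["time"],st["tool_pos"],st["wrist_force"],np.round(st["qpos"],2))
for c in("scene","top"):
    f=grab_frame(c); cv2.imwrite(f"pics/{c}1.png",f["image"][:,:,::-1])
A=cv2.imread("pics/top1.png")[130:230,340:480];B=cv2.imread("pics/scene1.png")[180:280,190:330]
cv2.imwrite("pics/c1.png",cv2.resize(np.vstack([A,B]),None,fx=3,fy=3,interpolation=cv2.INTER_CUBIC))
E
```

```text
5.1583 [ 613.2675077  -165.10794869  197.54335185] [ 0.75821873 -0.07755599 -0.72742273] [-0.18  0.26  0.45  2.12 -0.64  0.37 -0.78]
```

View pics/c1.png

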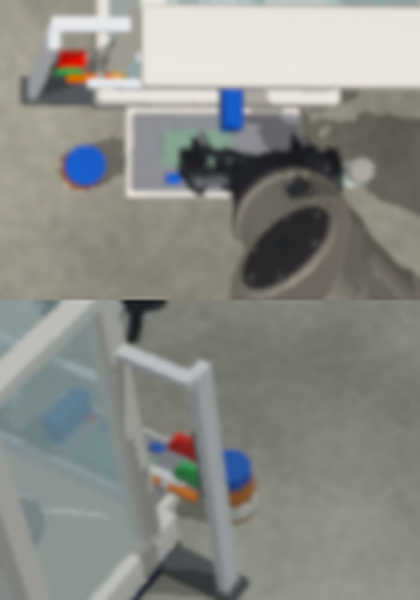

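The top crop shows the grip at (231,110), within 2 mm of the estimate. The left finger back at 180 px is where it should be, and jar and vial are clear of the fingers.

```bash
sed -i 's/-165\./-166./' h.py; python3 - <<'E'
from cell import *; from h import *
def rep(m): st=get_state(); print(m,round(st["time"],2),st["tool_pos"].round(1),st["wrist_force"].round(2),round(st["grip_width"],1),np.round(st["qpos"],2))
move_l(tcp(0),v=80); rep("at")
for c in ("top",):
    f=grab_frame(c); cv2.imwrite("pics/t2.png",cv2.resize(f["image"][130:230,340:480,::-1],None,fx=4,fy=4,interpolation=cv2.INTER_CUBIC))
grip(15); pause(.3); rep("gripped")
E
```

```text
at 6.53 [ 655.6 -166.1  118.1] [-0.12 -0.08  0.11] 85.7 [ 0.01  0.43  0.23  2.07 -0.87  0.25 -0.57]
gripped 7.5 [ 655.5 -166.1  117.8] [-4.09  1.42  5.59] 19.0 [ 0.01  0.43  0.23  2.07 -0.87  0.24 -0.57]
```

View pics/t2.png

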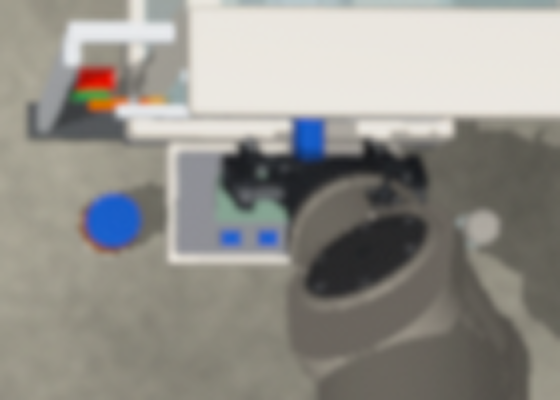

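Gripped at 19.0 mm, the grip centred between the fingers at (308,137). Now lift in steps, watching force.

```bash
python3 - <<'E'
from cell import *; from h import *
p0=get_state()["tool_pos"]
def rep(m): st=get_state(); print(m,round(st["time"],2),(st["tool_pos"]-p0).round(1),st["wrist_force"].round(2),round(st["grip_width"],1),round(st["qpos"][5],2))
b=tcp(0)
for d in (10,20,30,40,50,60,70,82):
    move_l(b+[0,0,d],v=40); pause(.1); rep(d)
f=grab_frame("scene"); cv2.imwrite("pics/s3.png",cv2.resize(f["image"][190:290,210:310,::-1],None,fx=5,fy=5,interpolation=cv2.INTER_CUBIC))
f=grab_frame("top"); cv2.imwrite("pics/top3.png",f["image"][:,:,::-1])
E
```

```text
10 8.0 [-0.   0.   9.6] [ 0.84 -0.75 -4.34] 19.3 0.27
20 8.5 [ 0.   0.  19.7] [ 1.69 -2.35 -5.34] 19.4 0.29
30 9.0 [-0.   0.  29.7] [ 1.27 -2.22 -5.32] 19.5 0.31
40 9.5 [ 0.   0.  39.6] [ 1.35 -3.6  -4.57] 19.5 0.33
50 10.0 [-0.   0.  49.6] [ 1.23 -4.52 -5.54] 19.0 0.35
60 10.5 [-0.   0.  59.7] [-0.87 -6.07 -5.43] 19.4 0.37
70 11.0 [ 0.   0.  69.7] [-1.33 -5.29 -4.92] 19.6 0.39
82 11.55 [ 0.   0.1 81.7] [-0.04 -5.46 -4.9 ] 19.2 0.41
```

View pics/s3.png

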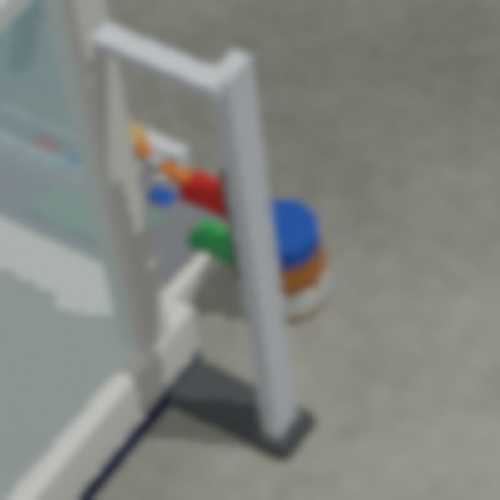

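The picture shows the orange pawl tilted down against the underside of the red catch (180,175), so it is past the green one (210,237) and not past the red. Lowering by feel now.

```bash
python3 - <<'E'
from cell import *; from h import *
b=tcp(0)
def F(): 
    v=[]
    for _ in range(3): pause(.03); v.append(get_state()["wrist_force"])
    return np.mean(v,0)
d=82; log=[]
while d>2:
    d-=4 if d>62 else 1
    move_l(b+[0,0,d],v=20); f=F(); log.append((d,round(f[2],1)))
    if f[2]>-0.6: break
print(log); st=get_state(); print(st["time"],st["tool_pos"],f,st["grip_width"])
f=grab_frame("scene"); cv2.imwrite("pics/s4.png",cv2.resize(f["image"][190:290,210:310,::-1],None,fx=5,fy=5,interpolation=cv2.INTER_CUBIC))
E
```

```text
[(78, np.float64(-6.0)), (74, np.float64(-5.9)), (70, np.float64(-6.0)), (66, np.float64(-5.6)), (62, np.float64(-5.3)), (61, np.float64(-5.7)), (60, np.float64(-5.4)), (59, np.float64(-5.5)), (58, np.float64(-5.8)), (57, np.float64(-5.6)), (56, np.float64(-5.3)), (55, np.float64(-5.4)), (54, np.float64(-5.4)), (53, np.float64(-5.4)), (52, np.float64(-5.8)), (51, np.float64(-5.7)), (50, np.float64(-5.8)), (49, np.float64(-6.1)), (48, np.float64(-4.7)), (47, np.float64(-2.8)), (46, np.float64(-1.0)), (45, np.float64(1.0))]
19.85 [ 655.50333515 -166.10555711  162.71207701] [-4.65495885 -4.04415461  0.98856249] 19.200938982594334
```

View pics/s4.png

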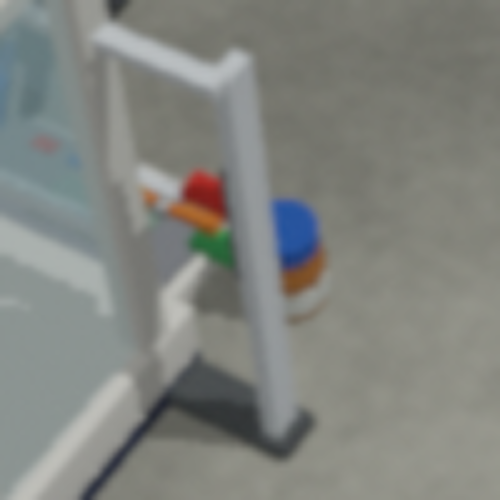

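Pawl level on the green catch (200,230), with the weight going off the hand over 48 to 45 mm. Ease the hand load to about zero and let go.

```bash
python3 - <<'E'
from cell import *; from h import *
def rep(m): st=get_state(); print(m,round(st["time"],2),st["tool_pos"].round(1),st["wrist_force"].round(2),round(st["grip_width"],1))
b=tcp(0,45.5); move_l(b,v=10); pause(.2); rep("neutral")
for w in (24,40,85): grip(w); pause(.15); rep(w)
move_l(b-Z*60,v=80); rep("back60")
p=b-Z*60+[-60,0,40]
try: move_l(p,v=150)
except Unreachable: move_l(b-Z*60+[-25,0,25],v=100)
rep("away")
f=grab_frame("scene"); A=f["image"][190:290,210:310]
g=grab_frame("top"); B=g["image"][130:230,340:440]
for c,f0 in(("scene",f),("top",g)): cv2.imwrite(f"pics/{c}5.png",f0["image"][:,:,::-1])
cv2.imwrite("pics/c5.png",cv2.resize(np.hstack([A,B])[:,:,::-1],None,fx=4,fy=4,interpolation=cv2.INTER_CUBIC))
E
```

```text
neutral 20.35 [ 655.6 -166.1  163.3] [-3.96 -3.63  2.27] 19.3
24 20.73 [ 655.8 -165.5  163.2] [-0.85 -0.72 -0.31] 24.1
40 21.18 [ 655.6 -166.   163.1] [-0.39 -0.06  0.4 ] 39.7
85 21.84 [ 655.6 -166.   163.2] [ 0.29  0.18 -0.63] 85.1
back60 22.74 [ 627.5 -165.7  215.9] [ 0.83 -0.52  0.05] 85.0
away 23.38 [ 567.9 -165.7  256.1] [ 0.34 -0.45 -0.13] 84.9
```

View pics/c5.png

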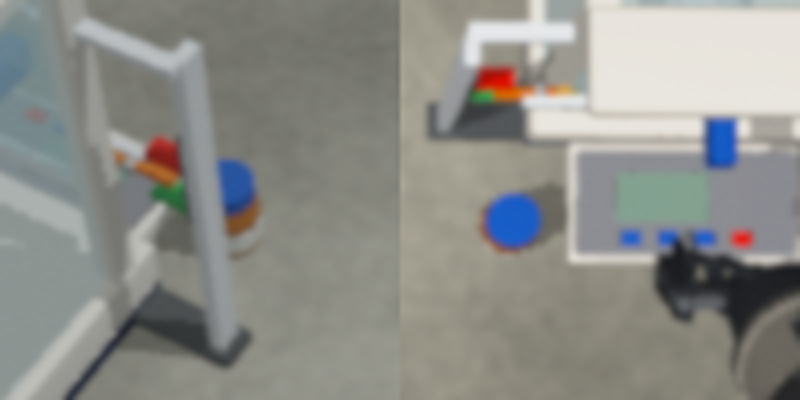

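The pawl rests on the green catch (165,180), the sash has stayed up, the jar hasn't moved, and the gripper is clear.

```bash
python3 - <<'E'
from cell import *; import cv2,numpy as np
a,b=[cv2.imread(f"pics/top{i}.png").astype(int) for i in(0,5)]
for n,(x0,y0,x1,y1) in dict(jar=(355,172,382,198),vial=(450,178,470,195),dish=(395,112,432,131),timer=(215,175,240,198),weight=(304,262,320,278),beaker=(185,232,215,258)).items(): print(n,np.abs(a-b)[y0:y1,x0:x1].mean().round(1))
hand_in(); print(get_state()["time"])
E
```

```text
jar 1.2
vial 30.2
dish 1.5
timer 1.0
weight 33.1
beaker 1.2
the job is handed in; nothing more can be done
the job is handed in; nothing more can be done
```

The sash is propped on the green catch, and the job is handed in at about 23.5 s on the robot's clock.

- **Lift:** I pinched the blue grip at 28° lean and raised the sash 82 mm. A picture then showed the pawl past the green catch and still below the red one.
- **Landing:** Lowering in 1 mm steps, the vertical wrist force went from about -6 N to +1 N between 49 and 45 mm. The pawl had landed and was bearing the sash.
- **Release:** I eased up about 0.5 mm. The wrist still read +2.3 N there, so the hand was not quite unloaded when I opened the fingers. They opened in steps with no jolt in the readings, and the arm backed well clear.

**Last checks:** The final scene and top pictures show the pawl level on the green catch and the sash still up. Compared with the first top picture, the jar, dish, timer and beaker areas are unchanged.

The vial and test-weight areas differ (about 30 grey levels). The arm or its shadow probably crosses both areas. I did not check either object on its own before handing in. The gripper passed well clear of the vial and swung high over the bench, and no wrist reading suggested contact. I did not compare the spatula's area. `hand_in` reported no verdict.

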